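# Move the slide tray to the slide warmer with the lifter

## Robot

A 6-joint arm with a two-finger parallel gripper is mounted at the origin on the work surface. World frame = base frame: x ahead of the robot, y to its left, z up, the work surface at z = 0. Lengths are in m, angles in rad, forces in N, time in s.
With the tool pointing down it reaches from about 0.3 to 0.775 m from the base axis. Payload 14.6 kg.
Tool frame: the origin (TCP) lies on the centre line of the jaws, within the pads' length; the fingertips stand 19 mm ahead of it and the grasp point (between the pads) is the TCP; y points along the fingers, x is the direction in which the jaws open and shut, and the axes are right-handed (so a half turn about y gives the same grasp; the last joint's range is limited). The gripper opens to 94 mm and grips with 3 to 60 N. Pads are 16 mm wide; open, the fingers measure 119 mm over their backs; the gripper's body (75 mm by 177 mm) begins 78 mm behind the grasp point.
Start: joints at [1.173, 0.3, 1.521, -0, 1.321, -0.067], TCP at [0.179, 0.52, 0.224] pointing down, gripper open.
Joint ranges: [-3.03, 3.03], [-0.79, 2.21], [0.23, 2.52], [-1.04, 4.18], [0, 3.07], [-2.55, 2.55]. Speed limits (rad/s): [2.22, 2.22, 2.57, 3.14, 3.14, 3.14].

## Interface

Orientations are given as [roll, pitch, yaw] about the fixed x, y, z axes, in that order (R = Rz(yaw) Ry(pitch) Rx(roll)).
In Python, from station import get_obs, cams, workorder gives the robot as it stands.
- The arm moves only by the shell command python3 -m handwheel 'ROWS' [FORCE]. ROWS is JSON, a list of rows, each an object of numbers: "fingers": the opening, from -1 (shut) to 1 (fully open); "x", "y", "z": the shift along the tool's x, y, z in m; "spin": the turn about the tool's y in degrees. In form: [{"fingers": .., "x": .., "y": .., "z": .., "spin": ..}, ...]. A call has exactly 10 rows; each row is the pose to reach, as a shift and turn from the pose commanded when the call began, along the tool's axes at that moment; what a row does not reach only later rows make up. A row lasts 1/10 s, in which the tool goes at most 50 mm and 8.59 degrees, less where a joint would pass 70% of its speed; a pose out of reach is approached as far as the arm can. A call with a gripper value outside its range is refused whole. The fingers move at their own pace and stop on an object; FORCE is the grip in N (left out, the last holds). Time passes only in rows, so rows that repeat a pose let the fingers close, or fill a call up. It gives the time, the measured TCP pose, the force and the opening at its end, in the units of the state.
- get_obs(): the state, without advancing time (a new reading comes with each control period).
- cams.camera(name): name is "scene" or "top"; returns (picture, depth): 420x560x3 uint8, red, green, blue; 420x560 float32, m along the optical axis (not along the pixel's ray), 0 where there is no reading.
- cams.get_calibration(name): a dict with "fx", "fy", "cx", "cy" (pixels), "dist" ([k1, k2, p1, p2, k3] as OpenCV has them; the pictures are not rectified), "view" (4x4, takes a point from world to camera coordinates). Camera axes: x right, y down, z forward; pixel columns grow to the right and rows downward; lengths in m; the calibration is good to about 2 mm. A picture is of the moment at which its call begins. get_calibration takes no time and is no camera call.
- workorder.hand_in(): hands the job in, once; it reports no verdict.
The state is a dict: "time_s": time; "qpos": joint angles; "joint_vel": joint speeds; "tau": joint torques, N m; "ee_pos": TCP position; "eef_rot": TCP orientation; "force": force on the tool from outside, world axes, zero at the start; "moment": the same for the moment, N m; "grip_width": finger opening in m.
Only numpy, scipy, OpenCV 4.12 (cv2) and the standard library are available. Lean on these libraries where they do the work, as an engineer would, in place of code of your own. Each camera call takes 0.05 s, during which the arm holds its last target. There are 200 camera calls.

## Task

Slide the blade of the steel lifter under the slide tray on the drying rack, lift the tray and carry it level to the slide warmer. Lower it gently on the blade until it rests on the warmer's top, centred and square across the groove, then draw the blade out and stand the lifter flat on the open bench, blade down. Do not touch the tray with the gripper, and leave the phone, jar and bin alone.

Things in the scene. Friction and masses are not known exactly. Their poses are not given: they have to be found in the camera images.
- tray: flat aluminium tray carrying four glass slides (fixed to it): 100 mm along its x, 124 mm along its y, sheet 4 mm thick, 8 mm high with its edge bead; about 0.18 kg. Origin at the centre of its underside, z up. It starts lying on the rack's two rails, its x roughly along the rack's x.
- lifter: lifter (broad spatula), 0.22 kg. Flat steel blade 60 mm wide, 3 mm thick, from 25 mm behind to 125 mm ahead of the origin along x (last 12 mm: 46 mm wide). Black upright handle over the origin, 24 mm along x by 40 mm along y, up to 96 mm high, on a steel foot 34 x 50 mm, top at 12 mm. Origin under the handle's centre, on the blade's underside; x to the blade tip, z up.
- rack: steel drying rack, fixed: 120 mm along x, 130 mm along y. Two flat rails along x, tops 36 mm above the bench, undersides 30 mm, inner edges at y = +-44 mm, outer at +-64 mm, on slim legs at y = +-58 mm. The channel between them, along x, is open at both ends; its floor, a base sheet, is 6 mm above the bench. Origin: centre of its underside, on the bench.
- warmer: slide warmer, fixed: low dark block with two broad aluminium top plates, 130 mm along x, 164 mm along y, top 50 mm above the bench. A groove 84 mm wide runs along x through its middle, open at both ends, floor 24 mm above the bench. Small knob on its -y side. Origin: centre of underside. Tray's place: centred over the origin, tray x along warmer x (either way round), underside at 50 mm.
- phone: blue phone lying on the bench, 150 x 75 x 10 mm, origin under its centre; leave alone
- stain_bottle: small jar with an orange label, 56 mm across, 85 mm high, origin under its centre; leave alone
- bin: small open blue bin, 160 x 110 x 70 mm, origin under its centre; leave alone
There are look-alikes about, which are no part of the job. Leave any yellow look-alike of the lifter alone. What is shaped like the warmer but purple is not meant.

How it is judged:
By the outcome, as a careful person would: the job done as asked, in the order asked, and still so for the second after the job is handed in, with the robot touching nothing.
It also fails if it takes over 69 s, if anything falls off the work surface, if the arm or the gripper's body presses on something with over 40 N, if the wrist force passes 120 N, or if a joint passes its speed limit or range.

## Working session

There is one attempt and no reset: what is moved stays moved. The work goes in short steps, Python scripts to look and compute and a shell command to move; the robot and the scene stay as the last step left them, time stands still between calls to the robot, and variables do not carry over. Pictures are saved under pics/ and viewed, about 8 in all and at most 12, crops included, and the job is handed in when it is done.

```bash
ls; mkdir -p pics; python3 - <<'E'
from station import get_obs,cams,workorder
import cv2,numpy as np
o=get_obs(); print({k:np.round(v,3).tolist() for k,v in o.items()})
for n in ("top","scene"):
    p,d=cams.camera(n); cv2.imwrite(f"pics/{n}0.png",p[...,::-1]); np.savez(f"{n}0.npz",p=p,d=d)
    print({k:np.round(v,3).tolist() for k,v in cams.get_calibration(n).items()})
E
```

```text
pics
{'time_s': 0.0, 'qpos': [1.173, 0.3, 1.522, -0.0, 1.321, -0.067], 'joint_vel': [0.0, -0.0, 0.0, -0.0, -0.001, -0.0], 'tau': [0.001, -53.178, -35.275, 0.071, 0.024, -0.0], 'ee_pos': [0.179, 0.52, 0.224], 'eef_rot': [-1.571, 0.001, 1.24], 'force': [-0.315, 0.217, -0.09], 'moment': [0.01, -0.059, 0.014], 'grip_width': 0.094}
{'fx': 517.315, 'fy': 517.315, 'cx': 276.584, 'cy': 207.688, 'dist': [-0.057, 0.0, 0.0, 0.0, 0.0], 'view': [[-0.022, -1.0, 0.013, 0.178], [-0.994, 0.02, -0.104, 0.542], [0.104, -0.015, -0.994, 1.467], [0.0, 0.0, 0.0, 1.0]]}
{'fx': 467.26, 'fy': 467.26, 'cx': 277.344, 'cy': 213.154, 'dist': [-0.115, 0.0, 0.0, 0.0, 0.0], 'view': [[0.608, 0.794, -0.002, -0.47], [0.516, -0.397, -0.759, -0.161], [-0.603, 0.461, -0.651, 1.614], [0.0, 0.0, 0.0, 1.0]]}
```

View pics/top0.png

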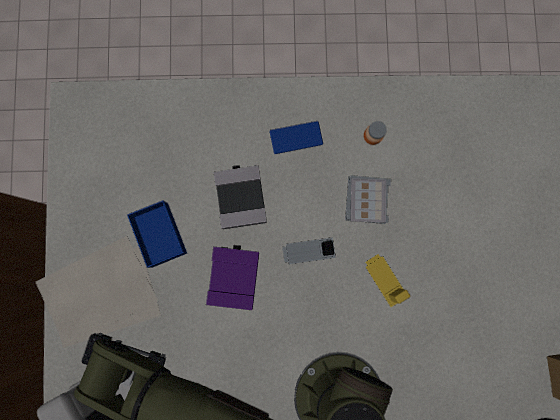

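View pics/scene0.png

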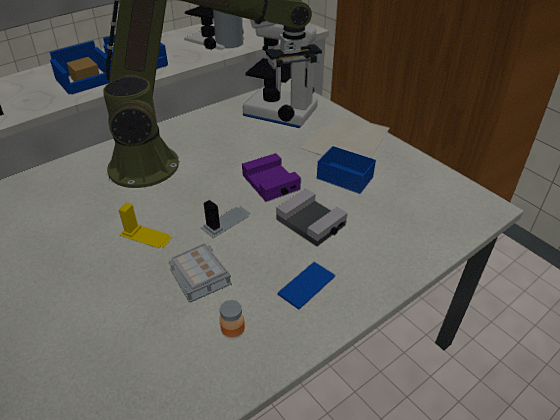

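The top view shows the lifter with its handle at (328,247) and its blade pointing left to (285,252). The rack and tray are at (368,199), the grey warmer at (241,196) with its knob up, the phone at (296,137) and the jar at (375,132). The decoys are purple at (232,278) and yellow at (388,280). The scene view agrees. Next I measure poses.

```bash
cat > h.py <<'E'
import numpy as np,cv2
from station import get_obs,cams,workorder
def K(c): return np.array([[c['fx'],0,c['cx']],[0,c['fy'],c['cy']],[0,0,1]])
def rays(n,uv):
    c=cams.get_calibration(n); V=np.array(c['view']); R,t=V[:3,:3],V[:3,3]
    q=cv2.undistortPoints(np.float64(uv).reshape(-1,1,2),K(c),np.array(c['dist'])).reshape(-1,2)
    return -R.T@t, np.c_[q,np.ones(len(q))]@R
def plane(n,uv,z):
    o,d=rays(n,uv); return o+d*((z-o[2])/d[:,2])[:,None]
def cloud(n,dep):
    h,w=dep.shape; u,v=np.meshgrid(np.arange(w),np.arange(h))
    o,d=rays(n,np.c_[u.ravel(),v.ravel()]); return (o+d*dep.reshape(-1,1)).reshape(h,w,3)
def rect(n,mask,z):
    """min-area rectangle of mask's largest blob, edges projected to plane z"""
    cs,_=cv2.findContours(mask.astype(np.uint8),cv2.RETR_EXTERNAL,cv2.CHAIN_APPROX_NONE)
    c=max(cs,key=cv2.contourArea).reshape(-1,2)
    P=plane(n,c,z)[:,:2]; r=cv2.minAreaRect((P*1000).astype(np.float32))
    return np.round(r[0],1),np.round(r[1],1),round(r[2],1),len(c)
def grab(n,name):
    p,d=cams.camera(n); cv2.imwrite(f"pics/{name}.png",p[...,::-1]); np.savez(f"{name}.npz",p=p,d=d); return p,d
E
python3 - <<'E'
from h import *
f=np.load("top0.npz"); p,d=f['p'],f['d']; W=cloud("top",d); Z=W[...,2]*1000
print("bench z",np.median(Z[300:330,300:340]),Z[300:330,300:340].std())
def box(a,b,c,e): m=np.zeros(d.shape,bool); m[b:e,a:c]=1; return m
L=box(278,232,342,268); R=box(335,165,400,232); M=box(208,158,272,235)
for nm,m in (("handle",L&(Z>80)),("rackall",R&(Z>20)),("tray",R&(Z>39)),("warm",M&(Z>40))):
    print(nm,m.sum(),np.round(np.median(W[m]*1000,0),1)); 
print("blade",rect("top",L&(p.max(2)>1)&(Z>1.5),.003))
for nm,m,z in (("handle",L&(Z>80),.096),("rackall",R&(Z>20),.036),("tray",R&(Z>39),.044),("warm",M&(Z>15),.050),("warmtop",M&(Z>40),.05)): print(nm,rect("top",m,z))
big=np.hstack([cv2.resize(p[165:232,340:400,::-1],None,fx=6.5,fy=6.5,interpolation=2),cv2.resize(p[225:275,278:342,::-1],(400,435),interpolation=2)])
cv2.imwrite("pics/crop1.png",big); print(big.shape)
E
```

```text
bench z -0.07739877797863226 61.814812023824345
handle 143 [424.8  28.5  95.7]
rackall 1682 [564.  -96.9  40.9]
tray 1170 [561.4 -96.1  42.3]
warm 1308 [540.7 270.9  49.7]
blade (array([423.9,  72.3]), array([183.9, 101.8]), 88.8, 530)
handle (array([427.4,  27.3]), array([24.7, 38.3]), 88.7, 41)
rackall (array([564.2, -99.9]), array([119.9, 133.5]), 84.2, 176)
tray (array([563.9, -98. ]), array([112.5, 132.1]), 85.0, 182)
warm (array([582.1, 270.7]), array([175.3, 132.1]), 7.6, 204)
warmtop (array([517., 262.]), array([ 41. , 132.2]), 7.4, 115)Traceback (most recent call last):
  File "<stdin>", line 10, in <module>
    return _nx.concatenate(arrs, 1, dtype=dtype, casting=casting)
           ~~~~~~~~~~~~~~~^^^^^^^^^^^^^^^^^^^^^^^^^^^^^^^^^^^^^^^
ValueError: all the input array dimensions except for the concatenation axis must match exactly, but along dimension 0, the array at index 0 has size 436 and the array at index 1 has size 435
```

```bash
cat >> h.py <<'E'
def ortho(n,p,x0,y0,z,half=90,s=3):
    """rectified crop at height z: columns = -y, rows = -x, s px per mm"""
    c=cams.get_calibration(n); V=np.array(c['view']); k=2*half*s
    r,q=np.mgrid[0:k,0:k]; P=np.stack([x0+(half-r/s)/1000,y0+(half-q/s)/1000,np.full(r.shape,z)],-1).reshape(-1,3)
    uv,_=cv2.projectPoints(P,cv2.Rodrigues(V[:3,:3])[0],V[:3,3],K(c),np.array(c['dist']))
    uv=uv.reshape(k,k,2).astype(np.float32); return cv2.remap(p,uv[...,0],uv[...,1],cv2.INTER_CUBIC)
E
python3 - <<'E'
from h import *
f=np.load("top0.npz"); p,d=f['p'],f['d']; W=cloud("top",d); Z=W[...,2]*1000
a=ortho("top",p,.564,-.099,.040,half=75,s=3); b=ortho("top",p,.424,.085,.003,half=90,s=2)
b=cv2.resize(b,(340,450)) if 0 else np.pad(b,((0,90),(0,0),(0,0)))[:450]
cv2.imwrite("pics/crop1.png",np.hstack([a,b[:,:340]])[...,::-1])
M=np.zeros(d.shape,bool); M[158:235,208:272]=1; m=(M&(Z>40)&(Z<60)).astype(np.uint8)
n,l,s,c=cv2.connectedComponentsWithStats(m)
for i in range(1,n):
    if s[i,4]>200: print("plate",rect("top",l==i,.05))
hull=cv2.convexHull(np.argwhere(m)[:,::-1].astype(np.int32)).reshape(-1,2)
print("both",cv2.minAreaRect((plane("top",hull,.05)[:,:2]*1000).astype(np.float32)))
# lifter blade colour: bluish grey, low z
L=np.zeros(d.shape,bool); L[234:268,280:340]=1
hsv=cv2.cvtColor(p,cv2.COLOR_RGB2HSV); print(hsv[252,300],hsv[270,310],hsv[240,320])
mm=L&(hsv[...,0]>95)&(hsv[...,0]<130)&(hsv[...,1]>20)
print("blade",mm.sum(),rect("top",mm,.003))
E
```

```text
plate (array([639.3, 279.2]), array([ 41.4, 129.4]), 7.1, 113)
plate (array([516.8, 263.4]), array([ 41. , 129.5]), 7.4, 114)
both ((578.3085327148438, 271.26800537109375), (164.9910430908203, 129.4954376220703), 7.3249006271362305)
[95 17 91] [ 18  11 114] [102  19  66]
blade 398 (array([418. ,  88.6]), array([ 57.3, 121.2]), 8.1, 274)
```

View pics/crop1.png

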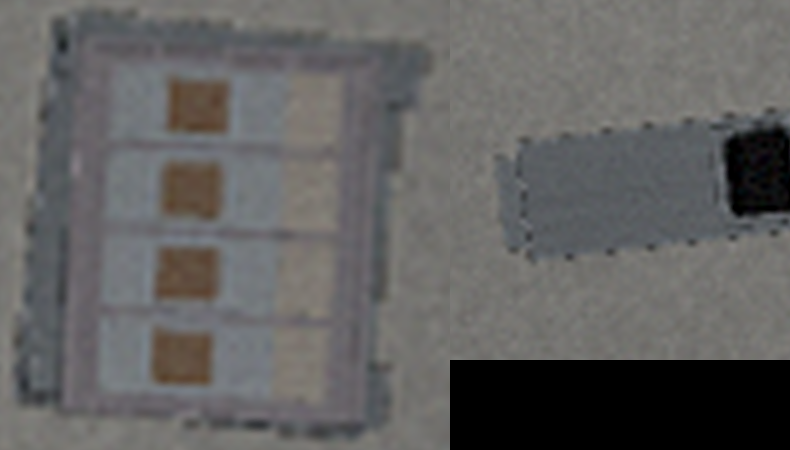

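Right part of the crop: the blade tip is at (50,200) local and the handle at (327,170). Left part: the tray corners are about (85,42), (380,60), (365,420) and (62,408), sitting slightly turned on the rack, whose corners are (55,12), (428,45), (370,432) and (20,400). I'll refine the tray by colour and compute the first move.

```bash
cat >> h.py <<'E'
def go(x,y,z,yaw):
    """shift in tool axes from present TCP; spin deg"""
    o=get_obs(); p=o['ee_pos']; a=o['eef_rot'][2]; dx,dy=x-p[0],y-p[1]
    print("t %.2f at"%o['time_s'],np.round(p,4),"yaw %.2f"%np.degrees(a),"-> x %.4f y %.4f z %.4f spin %.2f"%(dx*np.cos(a)+dy*np.sin(a),p[2]-z,-dx*np.sin(a)+dy*np.cos(a),-(yaw-np.degrees(a))))
def traymask(p,m):
    q=cv2.GaussianBlur(p,(3,3),0).astype(int); return m&((q[...,0]-q[...,1]>3)|(q.min(2)>135))
E
python3 - <<'E'
from h import *
f=np.load("top0.npz"); p,d=f['p'],f['d']; W=cloud("top",d); Z=W[...,2]*1000
a=ortho("top",p,.5615,-.0983,.044,half=80,s=3); 
for nm,(r,c) in dict(edgeL=(240,90),edgeB=(410,230),glass=(100,140),railL=(240,60),bench=(20,20),cream=(100,310)).items():
    print(nm,np.round(a[r-5:r+5,c-5:c+5].reshape(-1,3).mean(0)))
L=np.zeros(d.shape,bool); L[232:268,278:342]=1
print("handle top blk",rect("top",L&(p.max(2)<30)&(Z>70),.096), p[247,328])
go(.427,.027,.20,97.5)
E
```

```text
edgeL [104.  99. 103.]
edgeB [111. 108. 114.]
glass [116. 120. 124.]
railL [84. 89. 91.]
bench [121. 120. 116.]
cream [124. 119. 113.]
handle top blk (array([426.4,  28. ]), array([38.6, 25.3]), 6.4, 40) [13 17 20]
t 0.10 at [0.1786 0.52   0.2239] yaw 71.05 -> x -0.3856 y 0.0239 z -0.3951 spin -26.45
```

```bash
python3 -m handwheel '[{"fingers":1,"x":-0.02,"y":0,"z":-0.02,"spin":-2},{"fingers":1,"x":-0.05,"y":0,"z":-0.05,"spin":-5},{"fingers":1,"x":-0.085,"y":0,"z":-0.085,"spin":-8},{"fingers":1,"x":-0.12,"y":0,"z":-0.12,"spin":-11},{"fingers":1,"x":-0.155,"y":0,"z":-0.157,"spin":-14},{"fingers":1,"x":-0.19,"y":0,"z":-0.193,"spin":-17},{"fingers":1,"x":-0.225,"y":0,"z":-0.229,"spin":-20},{"fingers":1,"x":-0.26,"y":0,"z":-0.265,"spin":-23},{"fingers":1,"x":-0.295,"y":0,"z":-0.3,"spin":-26},{"fingers":1,"x":-0.33,"y":0.01,"z":-0.336,"spin":-26}]' 30
python3 -c "
from h import *
go(.4265,.0275,.065,97)"
```

```text
time_s: 1.1
ee_pos: [0.389, 0.0989, 0.2157]
eef_rot: [-1.573, -0.0, 1.696]
force: [-0.2, 0.9, 0.2]
grip_width: 0.0942
t 1.10 at [0.389  0.0989 0.2157] yaw 97.15 -> x -0.0755 y 0.1507 z -0.0283 spin 0.15
```

```bash
python3 -m handwheel '[{"fingers":1,"x":-0.03,"y":0.01,"z":-0.012,"spin":0},{"fingers":1,"x":-0.065,"y":0.025,"z":-0.025,"spin":0},{"fingers":1,"x":-0.0755,"y":0.045,"z":-0.0283,"spin":0},{"fingers":1,"x":-0.0755,"y":0.07,"z":-0.0283,"spin":0},{"fingers":1,"x":-0.0755,"y":0.095,"z":-0.0283,"spin":0},{"fingers":1,"x":-0.0755,"y":0.12,"z":-0.0283,"spin":0},{"fingers":1,"x":-0.0755,"y":0.14,"z":-0.0283,"spin":0},{"fingers":1,"x":-0.0755,"y":0.149,"z":-0.0283,"spin":0},{"fingers":1,"x":-0.0755,"y":0.149,"z":-0.0283,"spin":0},{"fingers":0.2,"x":-0.0755,"y":0.149,"z":-0.0283,"spin":0}]' 30
python3 -m handwheel '[{"fingers":-0.2,"x":0,"y":0,"z":0,"spin":0},{"fingers":-0.4,"x":0,"y":0,"z":0,"spin":0},{"fingers":-1,"x":0,"y":0,"z":0,"spin":0},{"fingers":-1,"x":0,"y":0,"z":0,"spin":0},{"fingers":-1,"x":0,"y":0,"z":0,"spin":0},{"fingers":-1,"x":0,"y":0,"z":0,"spin":0},{"fingers":-1,"x":0,"y":0,"z":0,"spin":0},{"fingers":-1,"x":0,"y":0,"z":0,"spin":0},{"fingers":-1,"x":0,"y":0,"z":0,"spin":0},{"fingers":-1,"x":0,"y":0,"z":0,"spin":0}]' 50
python3 -c "
from h import *
go(.4265,.0275,.065,97)"
```

```text
time_s: 2.1
ee_pos: [0.426, 0.0295, 0.0666]
eef_rot: [-1.572, 0.0, 1.694]
force: [-0.8, -0.1, 0.6]
grip_width: 0.0894
time_s: 3.1
ee_pos: [0.4256, 0.0294, 0.0659]
eef_rot: [-1.571, 0.0, 1.694]
force: [0.5, -1.0, -0.2]
grip_width: 0.0238
t 3.10 at [0.4256 0.0294 0.0659] yaw 97.05 -> x -0.0020 y 0.0009 z -0.0006 spin 0.05
```

```bash
python3 -m handwheel '[{"fingers":-1,"x":0,"y":-0.01,"z":0,"spin":0},{"fingers":-1,"x":0,"y":-0.03,"z":0,"spin":0},{"fingers":-1,"x":-0.01,"y":-0.06,"z":-0.003,"spin":1},{"fingers":-1,"x":-0.03,"y":-0.09,"z":-0.01,"spin":2},{"fingers":-1,"x":-0.06,"y":-0.11,"z":-0.015,"spin":3},{"fingers":-1,"x":-0.10,"y":-0.11,"z":-0.025,"spin":4},{"fingers":-1,"x":-0.14,"y":-0.11,"z":-0.035,"spin":5},{"fingers":-1,"x":-0.18,"y":-0.11,"z":-0.045,"spin":6},{"fingers":-1,"x":-0.22,"y":-0.11,"z":-0.055,"spin":8},{"fingers":-1,"x":-0.26,"y":-0.11,"z":-0.065,"spin":10}]' 50
python3 -m handwheel '[{"fingers":-1,"x":-0.035,"y":0,"z":-0.004,"spin":0},{"fingers":-1,"x":-0.06,"y":0,"z":-0.006,"spin":0},{"fingers":-1,"x":-0.075,"y":0.01,"z":-0.008,"spin":0},{"fingers":-1,"x":-0.08,"y":0.03,"z":-0.008,"spin":0},{"fingers":-1,"x":-0.08,"y":0.05,"z":-0.008,"spin":0},{"fingers":-1,"x":-0.08,"y":0.07,"z":-0.008,"spin":0},{"fingers":-1,"x":-0.08,"y":0.085,"z":-0.008,"spin":0},{"fingers":-1,"x":-0.08,"y":0.09,"z":-0.008,"spin":0},{"fingers":-1,"x":-0.08,"y":0.09,"z":-0.008,"spin":0},{"fingers":-1,"x":-0.08,"y":0.09,"z":-0.008,"spin":0}]' 50
python3 - <<'E'
from h import *
o=get_obs();go(.551,-.298,.0840,87)
p,d=grab("top","top1"); grab("scene","scene1")
a=ortho("top",p,.5615,-.19,.044,half=160,s=2)
cv2.imwrite("pics/crop2.png",a[100:540,:,::-1])
E
```

```text
time_s: 4.1
ee_pos: [0.5222, -0.2222, 0.1764]
eef_rot: [-1.571, -0.0, 1.518]
force: [0.5, -0.6, -1.5]
grip_width: 0.0238
time_s: 5.1
ee_pos: [0.5263, -0.301, 0.0868]
eef_rot: [-1.572, 0.001, 1.519]
force: [-0.5, -0.0, -1.2]
grip_width: 0.024
t 5.10 at [ 0.5263 -0.301   0.0868] yaw 87.06 -> x 0.0043 y 0.0028 z -0.0246 spin 0.06
```

View pics/crop2.png

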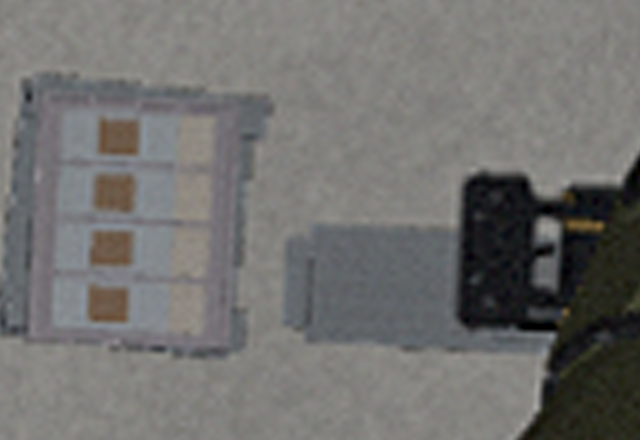

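The crop shows the tray corners at (40,95), (238,105), (225,345) and (30,338). That puts its centre at about (0.561,-0.097), yaw about 87.3°. The blade (rows 225–347) is centred on the TCP within 1 mm. I'll shift it sideways and slide it in.

```bash
python3 -m handwheel '[{"fingers":-1,"x":0,"y":0,"z":-0.006,"spin":0},{"fingers":-1,"x":0,"y":0,"z":-0.015,"spin":0},{"fingers":-1,"x":0,"y":0,"z":-0.022,"spin":0},{"fingers":-1,"x":0,"y":0,"z":-0.0243,"spin":0},{"fingers":-1,"x":0.005,"y":0,"z":-0.0243,"spin":0},{"fingers":-1,"x":0.015,"y":0,"z":-0.0243,"spin":0},{"fingers":-1,"x":0.026,"y":0,"z":-0.0243,"spin":0},{"fingers":-1,"x":0.037,"y":0,"z":-0.0243,"spin":0},{"fingers":-1,"x":0.046,"y":0,"z":-0.0243,"spin":0},{"fingers":-1,"x":0.05,"y":0,"z":-0.0243,"spin":0}]' 50
python3 -m handwheel '[{"fingers":-1,"x":0.005,"y":0,"z":0,"spin":0},{"fingers":-1,"x":0.015,"y":0,"z":0,"spin":0},{"fingers":-1,"x":0.026,"y":0,"z":0,"spin":0},{"fingers":-1,"x":0.037,"y":0,"z":0,"spin":0},{"fingers":-1,"x":0.048,"y":0,"z":0,"spin":0},{"fingers":-1,"x":0.059,"y":0,"z":0,"spin":0},{"fingers":-1,"x":0.07,"y":0,"z":0,"spin":0},{"fingers":-1,"x":0.079,"y":0,"z":0,"spin":0},{"fingers":-1,"x":0.0845,"y":0,"z":0,"spin":0},{"fingers":-1,"x":0.0845,"y":0,"z":0,"spin":0}]' 50
python3 - <<'E'
from h import *
go(.5575,-.1679,.100,87)
p,d=grab("scene","scene2")
cv2.imwrite("pics/crop3.png",cv2.resize(p[190:320,130:290,::-1],None,fx=4,fy=4,interpolation=2))
E
```

```text
time_s: 6.2
ee_pos: [0.5528, -0.251, 0.086]
eef_rot: [-1.571, -0.0, 1.52]
force: [-0.2, -0.3, -2.1]
grip_width: 0.0237
time_s: 7.2
ee_pos: [0.5571, -0.1672, 0.0859]
eef_rot: [-1.571, -0.0, 1.52]
force: [-0.1, -0.3, -2.1]
grip_width: 0.024
t 7.20 at [ 0.5571 -0.1672  0.0859] yaw 87.09 -> x -0.0007 y -0.0141 z -0.0004 spin 0.09
```

View pics/crop3.png

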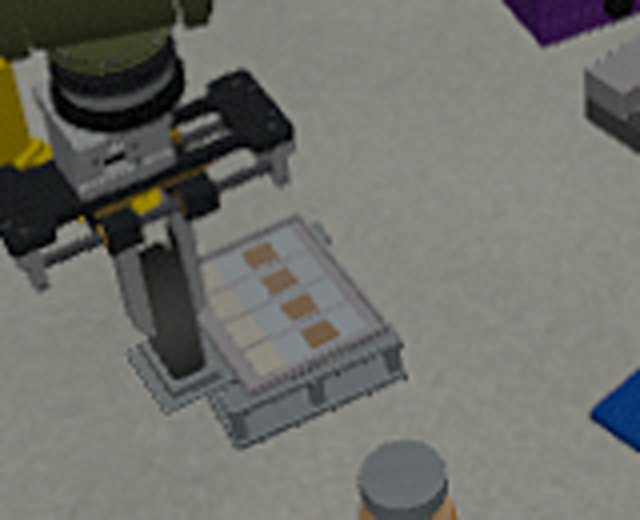

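The blade lies under the tray in the channel, with the foot just outside the near end (crop, about (180,370)). I'll back off 2 mm and lift slowly.

```bash
python3 -m handwheel '[{"fingers":-1,"x":-0.002,"y":0,"z":0,"spin":0},{"fingers":-1,"x":-0.002,"y":-0.003,"z":0,"spin":0},{"fingers":-1,"x":-0.002,"y":-0.006,"z":0,"spin":0},{"fingers":-1,"x":-0.002,"y":-0.008,"z":0,"spin":0},{"fingers":-1,"x":-0.002,"y":-0.010,"z":0,"spin":0},{"fingers":-1,"x":-0.002,"y":-0.0115,"z":0,"spin":0},{"fingers":-1,"x":-0.002,"y":-0.013,"z":0,"spin":0},{"fingers":-1,"x":-0.002,"y":-0.0145,"z":0,"spin":0},{"fingers":-1,"x":-0.002,"y":-0.016,"z":0,"spin":0},{"fingers":-1,"x":-0.002,"y":-0.018,"z":0,"spin":0}]' 50
python3 -m handwheel '[{"fingers":-1,"x":0,"y":-0.002,"z":0,"spin":0},{"fingers":-1,"x":0,"y":-0.005,"z":0,"spin":0},{"fingers":-1,"x":0,"y":-0.009,"z":0,"spin":0},{"fingers":-1,"x":0,"y":-0.014,"z":0,"spin":0},{"fingers":-1,"x":0,"y":-0.019,"z":0,"spin":0},{"fingers":-1,"x":0,"y":-0.024,"z":0,"spin":0},{"fingers":-1,"x":0,"y":-0.029,"z":0,"spin":0},{"fingers":-1,"x":0,"y":-0.033,"z":0,"spin":0},{"fingers":-1,"x":0,"y":-0.035,"z":0,"spin":0},{"fingers":-1,"x":0,"y":-0.035,"z":0,"spin":0}]' 50
python3 - <<'E'
from h import *
o=get_obs(); print(o['force'],o['moment'],o['eef_rot'])
p,d=grab("scene","scene3"); t,e=grab("top","top3")
W=cloud("top",e); a=ortho("top",t,.5615,-.0983,.078,half=80,s=3)
m=(abs(W[...,0]-.5615)<.045)&(abs(W[...,1]+.098)<.04)&(W[...,2]>.06)
q=W[m]; A=np.c_[q[:,:2]-[.5615,-.098],np.ones(len(q))]; print("tray plane slopes,z",np.linalg.lstsq(A,q[:,2],rcond=None)[0],m.sum())
b=cv2.resize(p[200:320,150:240,::-1],(360,480),interpolation=2)
cv2.imwrite("pics/crop4.png",np.hstack([a[:480,:430,::-1],b]))
E
```

```text
time_s: 8.25
ee_pos: [0.5569, -0.1698, 0.1038]
eef_rot: [-1.57, -0.0, 1.519]
force: [-0.8, 0.1, -4.0]
grip_width: 0.0235
time_s: 9.25
ee_pos: [0.557, -0.1699, 0.1392]
eef_rot: [-1.571, 0.0, 1.519]
force: [0.6, 0.2, -3.8]
grip_width: 0.024
[ 0.58702079  0.1901424  -3.84925101] [-0.20008963  0.00880696 -0.07220195] [-1.57116788e+00  1.35250639e-04  1.51925725e+00]
tray plane slopes,z [-0.2546691  -4.12188282  0.22183361] 1859
```

View pics/crop4.png

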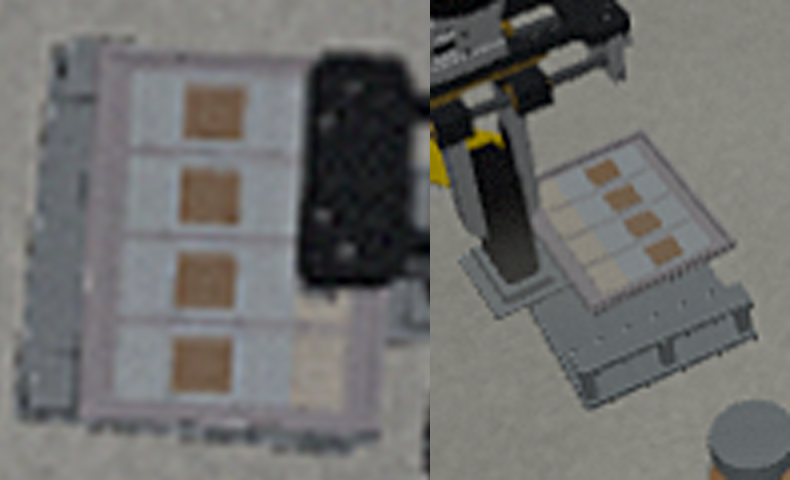

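The tray is on the blade, level and clear of the rack (right crop). Its left edge runs (105,50)–(85,415), so the tray centre is about 71 mm ahead of the TCP, yaw about 87°. The force fell by about 1.8 N, which is the tray's weight. Carrying it to the warmer.

```bash
python3 -m handwheel '[{"fingers":-1,"x":0.002,"y":0,"z":0,"spin":0},{"fingers":-1,"x":0.007,"y":0,"z":0,"spin":0},{"fingers":-1,"x":0.015,"y":0,"z":-0.001,"spin":0},{"fingers":-1,"x":0.027,"y":0,"z":-0.001,"spin":0},{"fingers":-1,"x":0.042,"y":0,"z":-0.002,"spin":0},{"fingers":-1,"x":0.058,"y":0,"z":-0.002,"spin":0},{"fingers":-1,"x":0.076,"y":0,"z":-0.003,"spin":0},{"fingers":-1,"x":0.094,"y":0,"z":-0.003,"spin":0},{"fingers":-1,"x":0.112,"y":0,"z":-0.004,"spin":0},{"fingers":-1,"x":0.13,"y":0,"z":-0.004,"spin":0}]' 50
python3 -m handwheel '[{"fingers":-1,"x":0.018,"y":0,"z":-0.001,"spin":-0.3},{"fingers":-1,"x":0.036,"y":0,"z":-0.002,"spin":-1},{"fingers":-1,"x":0.054,"y":0,"z":-0.003,"spin":-2},{"fingers":-1,"x":0.072,"y":0,"z":-0.003,"spin":-3.3},{"fingers":-1,"x":0.09,"y":0,"z":-0.004,"spin":-4.7},{"fingers":-1,"x":0.108,"y":0,"z":-0.004,"spin":-6.1},{"fingers":-1,"x":0.125,"y":0,"z":-0.005,"spin":-7.5},{"fingers":-1,"x":0.14,"y":0,"z":-0.005,"spin":-8.9},{"fingers":-1,"x":0.152,"y":0,"z":-0.006,"spin":-9.8},{"fingers":-1,"x":0.16,"y":0,"z":-0.006,"spin":-10.3}]' 50
python3 -c "
from h import *
go(.5871,.2009,.1390,97.4)"
```

```text
time_s: 10.35
ee_pos: [0.5676, -0.0383, 0.1389]
eef_rot: [-1.571, -0.0, 1.52]
force: [-0.2, -0.3, -4.1]
grip_width: 0.0239
time_s: 11.35
ee_pos: [0.582, 0.1204, 0.1388]
eef_rot: [-1.571, 0.0, 1.7]
force: [-0.1, -0.2, -3.5]
grip_width: 0.0233
t 11.35 at [0.582  0.1204 0.1388] yaw 97.43 -> x 0.0792 y -0.0002 z -0.0155 spin 0.03
```

```bash
python3 -m handwheel '[{"fingers":-1,"x":0.003,"y":0,"z":-0.001,"spin":0},{"fingers":-1,"x":0.010,"y":0,"z":-0.002,"spin":0},{"fingers":-1,"x":0.020,"y":0,"z":-0.004,"spin":0},{"fingers":-1,"x":0.032,"y":0,"z":-0.006,"spin":0},{"fingers":-1,"x":0.045,"y":0,"z":-0.009,"spin":0},{"fingers":-1,"x":0.057,"y":0,"z":-0.012,"spin":0},{"fingers":-1,"x":0.068,"y":0,"z":-0.014,"spin":0},{"fingers":-1,"x":0.075,"y":0,"z":-0.0155,"spin":0},{"fingers":-1,"x":0.079,"y":0,"z":-0.0155,"spin":0},{"fingers":-1,"x":0.079,"y":0,"z":-0.0155,"spin":0}]' 50
python3 - <<'E'
from h import *
go(.5871,.2009,.1138,97.4)
t,e=grab("top","top4"); a=ortho("top",t,.5781,.2713,.078,half=95,s=3)
b=ortho("top",t,.5781,.2713,.050,half=95,s=3)
cv2.imwrite("pics/crop5.png",np.hstack([a[:570,:400],b[:570,:400]])[...,::-1])
E
```

```text
time_s: 12.35
ee_pos: [0.587, 0.2, 0.1388]
eef_rot: [-1.571, 0.0, 1.699]
force: [-0.1, 0.7, -3.3]
grip_width: 0.024
t 12.35 at [0.587  0.2    0.1388] yaw 97.37 -> x 0.0009 y 0.0250 z -0.0002 spin -0.03
```

View pics/crop5.png

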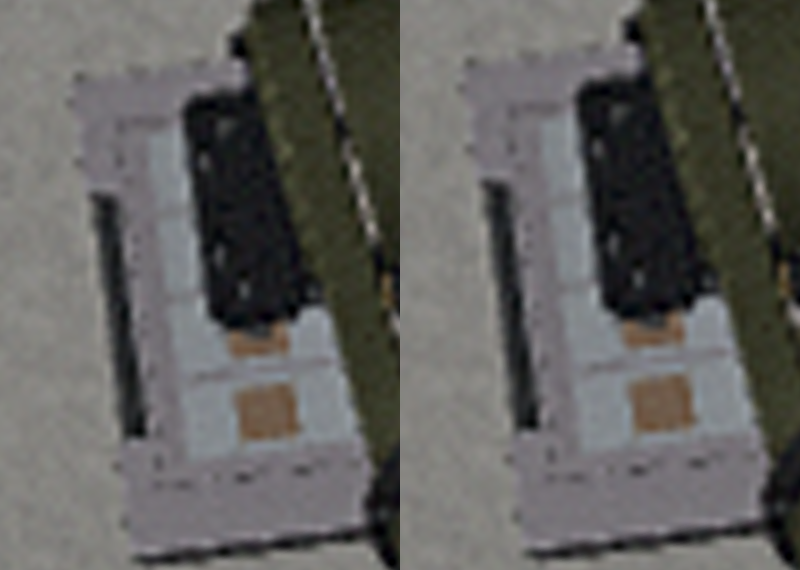

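Airborne check: the tray's left edge runs (118,115)–(160,475) (z=.078 panel), and the warmer's left edge (68,62)–(123,548) (z=.05 panel). The tray centre is within about 1.5 mm of the warmer centre and the yaw matches within 0.5°. Lowering.

```bash
python3 -m handwheel '[{"fingers":-1,"x":0,"y":0.001,"z":0,"spin":0},{"fingers":-1,"x":0,"y":0.003,"z":0,"spin":0},{"fingers":-1,"x":0,"y":0.006,"z":0,"spin":0},{"fingers":-1,"x":0.001,"y":0.009,"z":0,"spin":0},{"fingers":-1,"x":0.001,"y":0.012,"z":0,"spin":0},{"fingers":-1,"x":0.001,"y":0.015,"z":0,"spin":0},{"fingers":-1,"x":0.001,"y":0.018,"z":0,"spin":0},{"fingers":-1,"x":0.001,"y":0.020,"z":0,"spin":0},{"fingers":-1,"x":0.001,"y":0.021,"z":0,"spin":0},{"fingers":-1,"x":0.001,"y":0.022,"z":0,"spin":0}]' 50
python3 -m handwheel '[{"fingers":-1,"x":0,"y":0.001,"z":0,"spin":0},{"fingers":-1,"x":0,"y":0.002,"z":0,"spin":0},{"fingers":-1,"x":0,"y":0.003,"z":0,"spin":0},{"fingers":-1,"x":0,"y":0.004,"z":0,"spin":0},{"fingers":-1,"x":0,"y":0.005,"z":0,"spin":0},{"fingers":-1,"x":0,"y":0.006,"z":0,"spin":0},{"fingers":-1,"x":0,"y":0.007,"z":0,"spin":0},{"fingers":-1,"x":0,"y":0.009,"z":0,"spin":0},{"fingers":-1,"x":0,"y":0.011,"z":0,"spin":0},{"fingers":-1,"x":0,"y":0.013,"z":0,"spin":0}]' 50
python3 - <<'E'
from h import *
go(.5871,.2009,.1138,97.4)
t,e=grab("top","top5"); p,d=grab("scene","scene5")
a=ortho("top",t,.5781,.2713,.052,half=95,s=3)
b=cv2.resize(p[160:260,260:360,::-1],(400,400),interpolation=2)
cv2.imwrite("pics/crop6.png",np.hstack([a[:570,:400,::-1],np.pad(b,((0,170),(0,0),(0,0)))]))
E
```

```text
time_s: 13.4
ee_pos: [0.5871, 0.2006, 0.1168]
eef_rot: [-1.571, -0.0, 1.699]
force: [1.7, -0.3, -4.3]
grip_width: 0.0238
time_s: 14.4
ee_pos: [0.587, 0.2005, 0.1036]
eef_rot: [-1.571, 0.0, 1.699]
force: [0.5, 0.5, -2.6]
grip_width: 0.0236
t 14.40 at [0.587  0.2005 0.1036] yaw 97.35 -> x 0.0003 y -0.0102 z -0.0001 spin -0.05
```

View pics/crop6.png

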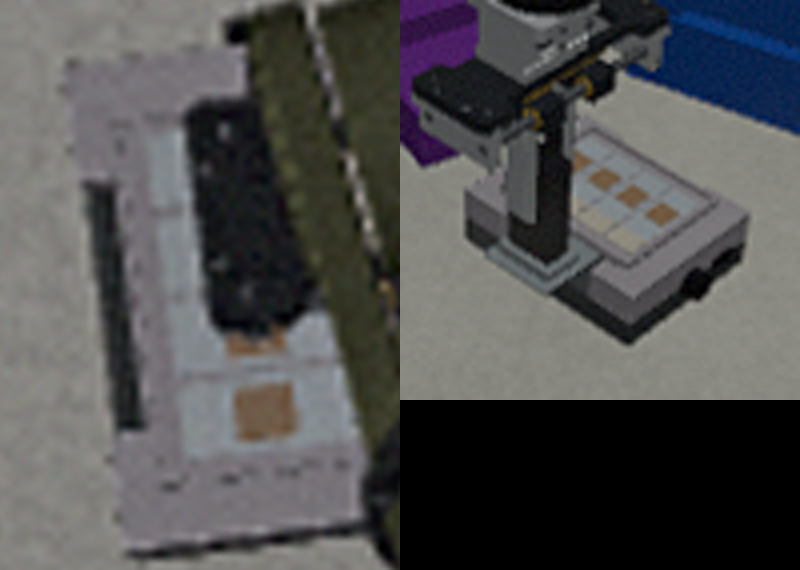

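The tray rests on the warmer with margins of about 14.4 mm (left, want 15), 19.4 mm (top) and 22 mm (bottom, want 20). That is within about 1.5 mm. I'll lower the blade a bit more and draw it out.

```bash
python3 -m handwheel '[{"fingers":-1,"x":0,"y":0.002,"z":0,"spin":0},{"fingers":-1,"x":0,"y":0.004,"z":0,"spin":0},{"fingers":-1,"x":-0.003,"y":0.004,"z":0,"spin":0},{"fingers":-1,"x":-0.009,"y":0.004,"z":0,"spin":0},{"fingers":-1,"x":-0.018,"y":0.004,"z":0,"spin":0},{"fingers":-1,"x":-0.029,"y":0.004,"z":0,"spin":0},{"fingers":-1,"x":-0.041,"y":0.004,"z":0,"spin":0},{"fingers":-1,"x":-0.053,"y":0.004,"z":0,"spin":0},{"fingers":-1,"x":-0.065,"y":0.004,"z":0,"spin":0},{"fingers":-1,"x":-0.077,"y":0.004,"z":0,"spin":0}]' 50
python3 -m handwheel '[{"fingers":-1,"x":-0.012,"y":0,"z":0,"spin":0},{"fingers":-1,"x":-0.025,"y":0,"z":0,"spin":0},{"fingers":-1,"x":-0.039,"y":0,"z":0,"spin":0},{"fingers":-1,"x":-0.053,"y":0,"z":0,"spin":0},{"fingers":-1,"x":-0.063,"y":0,"z":0.002,"spin":0},{"fingers":-1,"x":-0.072,"y":0,"z":0.01,"spin":0},{"fingers":-1,"x":-0.076,"y":0,"z":0.03,"spin":0},{"fingers":-1,"x":-0.076,"y":0,"z":0.06,"spin":0},{"fingers":-1,"x":-0.076,"y":0,"z":0.09,"spin":0},{"fingers":-1,"x":-0.076,"y":0,"z":0.11,"spin":0}]' 50
python3 - <<'E'
from h import *
go(.46,.06,.066,97.4)
t,e=grab("top","top6"); a=ortho("top",t,.5781,.2713,.054,half=100,s=3)
cv2.imwrite("pics/crop7.png",a[:,:,::-1])
E
```

```text
time_s: 15.5
ee_pos: [0.597, 0.123, 0.0999]
eef_rot: [-1.571, -0.0, 1.699]
force: [-0.3, 0.7, -2.0]
grip_width: 0.0236
time_s: 16.5
ee_pos: [0.4953, 0.0344, 0.0998]
eef_rot: [-1.57, -0.0, 1.699]
force: [0.6, -0.5, -1.2]
grip_width: 0.0238
t 16.50 at [0.4953 0.0344 0.0998] yaw 97.35 -> x 0.0299 y 0.0338 z 0.0317 spin -0.05
```

View pics/crop7.png

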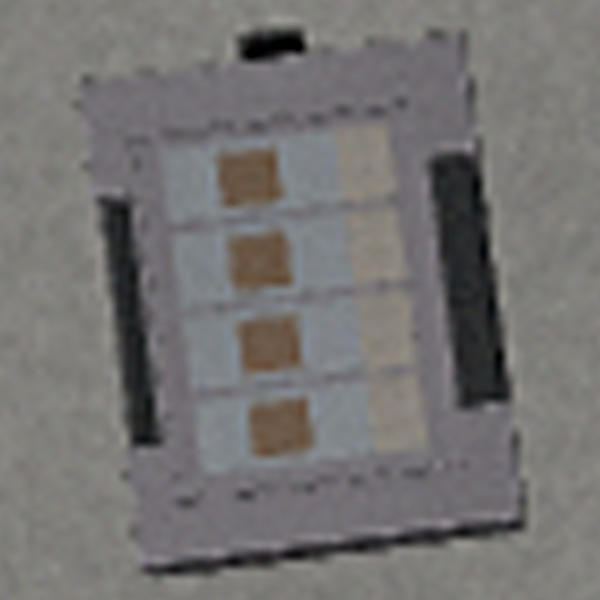

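The view is clear. The tray lies square on the warmer: its left edge is at column 152 and its right edge at 447 (row 300), against the warmer's 112 and 497. Its top is at row 117 and its bottom at 485, against 55 and 544. That is about 1.7 mm off along the groove, 0.4 mm across it, with yaw within about 0.5°, which is fine. Standing the lifter down.

```bash
python3 -m handwheel '[{"fingers":-1,"x":0.01,"y":0,"z":0.01,"spin":0},{"fingers":-1,"x":0.022,"y":0.004,"z":0.024,"spin":0},{"fingers":-1,"x":0.03,"y":0.011,"z":0.032,"spin":0},{"fingers":-1,"x":0.03,"y":0.018,"z":0.032,"spin":0},{"fingers":-1,"x":0.03,"y":0.024,"z":0.032,"spin":0},{"fingers":-1,"x":0.03,"y":0.028,"z":0.032,"spin":0},{"fingers":-1,"x":0.03,"y":0.030,"z":0.032,"spin":0},{"fingers":-1,"x":0.03,"y":0.0315,"z":0.032,"spin":0},{"fingers":-1,"x":0.03,"y":0.0325,"z":0.032,"spin":0},{"fingers":-1,"x":0.03,"y":0.0335,"z":0.032,"spin":0}]' 50
python3 -m handwheel '[{"fingers":-1,"x":0,"y":0.0005,"z":0,"spin":0},{"fingers":-1,"x":0,"y":0.0005,"z":0,"spin":0},{"fingers":-1,"x":0,"y":0.0005,"z":0,"spin":0},{"fingers":-1,"x":0,"y":0.0005,"z":0,"spin":0},{"fingers":-1,"x":0,"y":0.0005,"z":0,"spin":0},{"fingers":-1,"x":0,"y":0.0005,"z":0,"spin":0},{"fingers":-1,"x":0,"y":0.0005,"z":0,"spin":0},{"fingers":-1,"x":0,"y":0.0005,"z":0,"spin":0},{"fingers":-1,"x":0,"y":0.0005,"z":0,"spin":0},{"fingers":-1,"x":0,"y":0.0005,"z":0,"spin":0}]' 20
```

```text
time_s: 17.55
ee_pos: [0.4621, 0.0603, 0.0664]
eef_rot: [-1.571, 0.0, 1.699]
force: [0.5, 0.2, -2.2]
grip_width: 0.0235
time_s: 18.55
ee_pos: [0.4619, 0.0604, 0.0659]
eef_rot: [-1.571, 0.0, 1.699]
force: [0.9, -0.1, -2.6]
grip_width: 0.0241
```

```bash
python3 -m handwheel '[{"fingers":-1,"x":0,"y":0.0003,"z":0,"spin":0},{"fingers":-1,"x":0,"y":0.0005,"z":0,"spin":0},{"fingers":-1,"x":0,"y":0.0008,"z":0,"spin":0},{"fingers":-1,"x":0,"y":0.001,"z":0,"spin":0},{"fingers":-1,"x":0,"y":0.001,"z":0,"spin":0},{"fingers":-1,"x":0,"y":0.001,"z":0,"spin":0},{"fingers":-1,"x":0,"y":0.001,"z":0,"spin":0},{"fingers":-1,"x":0,"y":0.001,"z":0,"spin":0},{"fingers":-1,"x":0,"y":0.001,"z":0,"spin":0},{"fingers":-1,"x":0,"y":0.001,"z":0,"spin":0}]' 20
```

```text
time_s: 19.55
ee_pos: [0.462, 0.0604, 0.0658]
eef_rot: [-1.571, 0.0, 1.699]
force: [-6.7, -0.6, 15.7]
grip_width: 0.0241
```

It's on the bench (force changed sign). Ease off, release, rise.

```bash
python3 -m handwheel '[{"fingers":-1,"x":0,"y":-0.0006,"z":0,"spin":0},{"fingers":-1,"x":0,"y":-0.0006,"z":0,"spin":0},{"fingers":-0.4,"x":0,"y":-0.0006,"z":0,"spin":0},{"fingers":-0.2,"x":0,"y":-0.0006,"z":0,"spin":0},{"fingers":0,"x":0,"y":-0.0006,"z":0,"spin":0},{"fingers":0.3,"x":0,"y":-0.0006,"z":0,"spin":0},{"fingers":0.6,"x":0,"y":-0.0006,"z":0,"spin":0},{"fingers":1,"x":0,"y":-0.0006,"z":0,"spin":0},{"fingers":1,"x":0,"y":-0.0006,"z":0,"spin":0},{"fingers":1,"x":0,"y":-0.0006,"z":0,"spin":0}]' 20
python3 -m handwheel '[{"fingers":1,"x":0,"y":-0.005,"z":0,"spin":0},{"fingers":1,"x":0,"y":-0.02,"z":0,"spin":0},{"fingers":1,"x":0,"y":-0.045,"z":0,"spin":0},{"fingers":1,"x":0,"y":-0.075,"z":0,"spin":0},{"fingers":1,"x":0,"y":-0.11,"z":0,"spin":0},{"fingers":1,"x":0,"y":-0.14,"z":0,"spin":0},{"fingers":1,"x":-0.03,"y":-0.16,"z":0.02,"spin":0},{"fingers":1,"x":-0.07,"y":-0.17,"z":0.05,"spin":0},{"fingers":1,"x":-0.11,"y":-0.17,"z":0.08,"spin":0},{"fingers":1,"x":-0.15,"y":-0.17,"z":0.1,"spin":0}]' 20
python3 - <<'E'
from h import *
t,e=grab("top","top7"); p,d=grab("scene","scene7")
cv2.imwrite("pics/final.png",np.hstack([t[100:320,100:450],p[120:340,100:400]])[...,::-1])
W=cloud("top",e)
# slide heights on tray
m=(abs(W[...,0]-.578)<.04)&(abs(W[...,1]-.272)<.03); q=W[m]
print("tray z",np.median(q[:,2]), np.round(np.linalg.lstsq(np.c_[q[:,:2]-[.578,.272],np.ones(len(q))],q[:,2],rcond=None)[0],3))
E
```

```text
time_s: 20.55
ee_pos: [0.4619, 0.0604, 0.0655]
eef_rot: [-1.571, 0.0, 1.699]
force: [-0.3, 0.1, 1.8]
grip_width: 0.0809
time_s: 21.55
ee_pos: [0.3805, -0.1023, 0.2363]
eef_rot: [-1.572, 0.001, 1.7]
force: [1.0, -0.4, 0.2]
grip_width: 0.0938
tray z 0.05510280977743931 [0.002 0.003 0.055]
```

View pics/final.png

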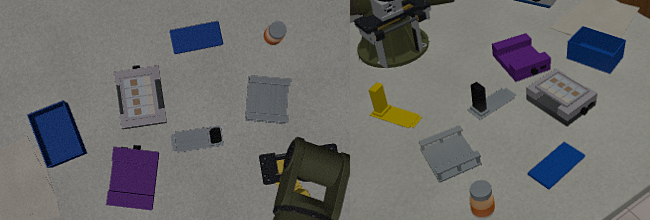

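The final picture shows the tray on the warmer at (141,96), level (slopes 0.003 or less, slide tops at 55 mm). The lifter stands flat at (198,138). The rack is empty, the other things are untouched, and the robot is clear. Handing in.

```bash
python3 -c "
from station import workorder; print(workorder.hand_in())"
```

```text
the job is handed in; nothing more can be done
None
```

The tray is on the warmer and the job is handed in, at about 22 s of the 69 s allowed. I gripped the lifter by its handle, slid the blade under the tray, lifted it level, and carried it to the warmer. There I lowered it on the blade, drew the blade out through the groove, and stood the lifter blade down on open bench.

**Last checks:**
- **Tray position:** it rests level (slopes 0.003 or less, slide tops at about 55 mm). It is about 1.7 mm off centre along the groove, 0.4 mm off across it, and square within about 0.5° on most edges. One edge, the top one, read about 2° off. I took that as a misread pixel and did not re-measure it.
- **Lifter and robot:** the lifter stands flat on the bench. The robot is clear of everything, and the contact force when setting the lifter down reached about 16 N.
- **Other objects:** the phone, jar, bin and look-alikes appear unmoved in the final picture, judged by eye.

One fit used to check the tray's tilt during the lift was spoiled because the gripper was in view. For that step I went by the picture and the wrist force instead.

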